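# Turn the background plate of the sample stand to its black side

## Robot

A 6-joint arm with a two-finger parallel gripper is mounted at the origin on the work surface. World frame = base frame: x ahead of the robot, y to its left, z up, the work surface at z = 0. Lengths are in m, angles in rad, forces in N, time in s.
With the tool pointing down it reaches from about 0.275 to 0.725 m from the base axis. Payload 5.6 kg.
Tool frame: the origin (TCP) lies at the very end of the fingers, on their centre line; the grasp point (between the pads) lies 19 mm behind it (bot.pinch_z is the distance from the TCP to the grasp point, in m); x points along the fingers, z is the direction in which the jaws open and shut, and the axes are right-handed (so a half turn about x gives the same grasp; the last joint's range is limited). The gripper opens to 85 mm and grips with 20 to 120 N. Pads are 22 mm wide; open, the fingers measure 114 mm over their backs; the gripper's body (76 mm by 85 mm) begins 54 mm behind the grasp point. The pads swing forward as they close: fully open they stand 13 mm farther back than shut.
Start: joints at [1.576, 0.255, 0.108, 0, -1.424, -0.285], TCP at [0.152, 0.529, 0.196] pointing down, gripper open.
Joint ranges: [-2.95, 2.95], [-1.21, 1.97], [-1.09, 1.5], [-2.87, 1.71], [-2.94, -0.07], [-3.05, 3.05]. Speed limits (rad/s): [2.57, 2.57, 3.14, 3.14, 3.14, 3.14].

## Interface

Orientations are given as a unit quaternion [w, x, y, z].
In Python, from plant import bot, move_gripper, planner, status, cams, ticket gives the robot as it stands. The module is installed in compiled form; this text tells all that it offers. Calls block until the motion is done:
- bot.move_ptp(position, orientation): joint-space move of the TCP to a pose.
- bot.move_l(position, vel=0.15, attitude=None, stop_force=None): straight line of the TCP; attitude=None keeps the orientation; vel is the mean speed in m/s. With stop_force (N) it stops when the force on the tool has changed by that much, and returns True; else False.
- bot.move_joints(angles): joint-space move.
- move_gripper(opening): opening from 0.0 (shut) to 1.0 (fully open); the grip force is fixed at half the most; returns when the fingers have stopped.
- bot.pause(seconds).
- planner.ik(position, orientation): joint angles nearest the present ones, or None.
- status.get_state(): the state.
- cams.grab_frame(name): name is "side" or "top" or "wrist"; returns a dict with "frame" (480x640x3 uint8, red, green, blue), "camera_matrix" (3x3 intrinsics, pixels), "position" and "attitude" of the camera in the world. Camera axes: x right, y down, z forward; pixel columns grow to the right and rows downward; lengths in m; the calibration is good to about 2 mm. A picture is of the moment at which its call begins. There is no depth.
A pose or a line that the arm cannot do raises bot.Unreachable and nothing moves.
- ticket.hand_in(): hands the job in, once; it reports no verdict.
The state is a dict: "clock": time; "q": joint angles; "dq": joint speeds; "effort": joint torques, N m; "tool_pos": TCP position; "tcp_rot": TCP orientation; "wrist_force": force on the tool from outside, world axes, zero at the start; "torque": the same for the moment, N m; "finger_gap": opening from 0.0 (shut) to 1.0 (fully open).
Only numpy, scipy, OpenCV 4.12 (cv2) and the standard library are available. Lean on these libraries where they do the work, as an engineer would, in place of code of your own. Each camera call takes 0.05 s, during which the arm holds its last target. There are 200 camera calls.

## Task

Pale samples do not show up against white, so turn over the reversible background plate on the stand with the blue foot: take the white plate by its blue tab, draw it off the two locating pins, turn it back to front, and seat it again on the same pins, black side facing out, tab at the top, fully home against the backrest. Leave it there, released, and leave the yellow plate on the grey stand alone.

Things in the scene. Friction and masses are not known exactly. Their poses are not given: they have to be found in the camera images.
- blue_plate_tab (a point): Mid-point of the blue tab (30 wide, 60 long, 10 thick, all in mm; pinch it by width or thickness) at the top middle of the reversible plate: 130 long, 110 wide, 10 thick, 0.18 kg, white and black. x: along the centreline, away from the tab; z: out of the WHITE face. Panel at x = 30 to 160; centreline holes dia. 15 at x = 67.5, dia. 21 at 137.5. Starts seated, white out, tab up.
- blue_stand_home (a point): Where the tab's mid-point lies, either face out, with the plate home on the blue-footed stand; some 176 mm above the bench. x: down the backrest, 70 deg below level; z: square out of the backrest, along its pins, away from the robot and upward; y level. Backrest face at z = -5, from x = 50 to 160, 90 wide (mm): both sides of the tab are free.
- blue_stand: Stand fixed to the bench; origin under the centre of its blue 150 x 130 x 18 mm foot, x level, to the front, z up. On its backrest's centreline two round-nosed steel pins stand 20 mm out: upper dia. 10 and lower dia. 16, at x = 65 and 135 in the axes of blue_stand_home (mm). Holes are 5 wider than pins; let go, the plate slides down some mm and hangs on them.
- grey_plate_tab (a point): Mid-point of the orange tab of another plate of the same form, yellow in front and grey behind, on a like stand with a grey foot; x along the plate away from the tab, z out of the yellow face. To be left alone.
Not all that is in view belongs to the job. Several things have the shape of the blue_stand; the one meant has the colours described above.

How it is judged:
By the outcome, as a careful person would: the job done as asked, in the order asked, and still so for the second after the job is handed in, with the robot touching nothing.
It also fails if it takes over 48 s, if anything falls off the work surface, if the arm or the gripper's body presses on something with over 40 N, if the wrist force passes 120 N, or if a joint passes its speed limit or range.

## Working session

There is one attempt and no reset: what is moved stays moved. The work goes in short steps, each a Python script; the robot and the scene stay as the last script left them, time stands still between calls to the robot, and variables do not carry over. Pictures are saved under pics/ and viewed, about 8 in all and at most 12, crops included, and the job is handed in when it is done.

```bash
mkdir -p pics
python3 - <<'E'
from plant import *
import cv2,numpy as np,pickle
fs={n:cams.grab_frame(n) for n in("side","top")}
pickle.dump(fs,open('f0.pkl','wb'))
for n,f in fs.items():
    cv2.imwrite(f'pics/0{n}.png',f['frame'][:,:,::-1]); print(n,f['camera_matrix'].tolist(),f['position'],f['attitude'])
print(status.get_state(),bot.pinch_z)
E
```

```text
side [[488.3728336198107, 0.0, 312.84598560194473], [0.0, 488.3728336198107, 236.3234617307321], [0.0, 0.0, 1.0]] [ 0.08505026 -0.91438525  0.95999506] [-0.3664061   0.90614785 -0.19358726  0.08465586]
top [[551.7554189818067, 0.0, 314.3287108022919], [0.0, 551.7554189818067, 243.53224108102933], [0.0, 0.0, 1.0]] [ 0.28791093 -0.19626112  1.40810751] [-0.03765573  0.71222652 -0.70036434  0.02837653]
{'clock': 0.1, 'q': array([ 1.57559818e+00,  2.55685035e-01,  1.07126592e-01, -4.04737204e-04,
       -1.42388462e+00, -2.84589124e-01]), 'dq': array([-0.00094792, -0.00134207,  0.00188361,  0.00193822, -0.00058696,
        0.00079865]), 'effort': array([-3.09845214e-03, -3.87601089e+01,  2.38471895e+01,  5.37790015e+00,
       -3.80381243e-03,  2.23287479e-06]), 'tool_pos': array([0.15170648, 0.52814526, 0.1949875 ]), 'tcp_rot': array([-0.42576168, -0.56438529, -0.4249974 ,  0.56530827]), 'wrist_force': array([-0.01814148, -0.35782041, -0.94743506]), 'torque': array([ 0.05161192, -0.02258291, -0.0195432 ]), 'finger_gap': 1.0012866474467994} 0.0187
```

View pics/0side.png

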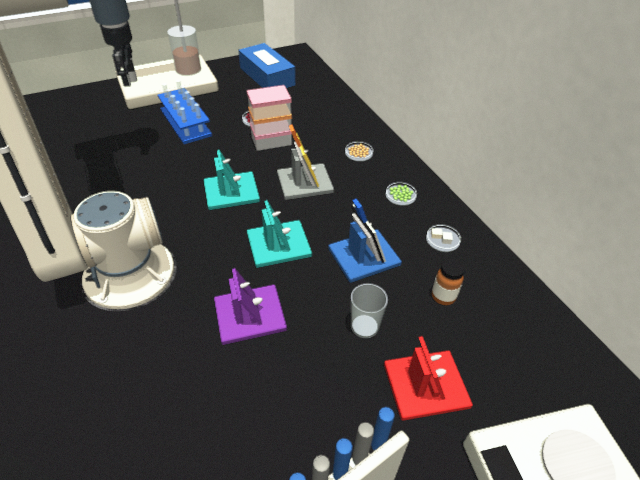

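View pics/0top.png

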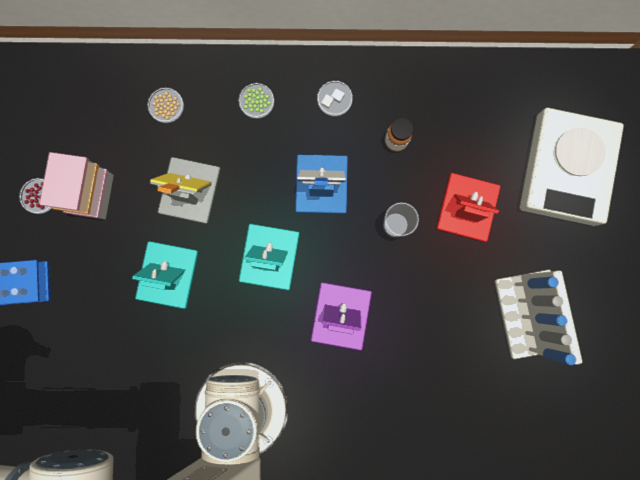

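The top view shows these stand-shaped objects:

| Stand | Top-view pixel |
|---|---|
| Blue foot, white plate, blue tab | (322,184) |
| Grey, yellow plate | (188,190) |
| Teal | (166,274) |
| Teal | (269,256) |
| Purple | (342,316) |
| Red | (469,207) |

Only the one at (322,184), side view (365,245), has a blue foot and a white plate, so it is the one meant. I'll confirm with a crop and measure it.

```bash
cat > h.py <<'E'
import numpy as np,cv2
from scipy.spatial.transform import Rotation as R
def rot(q): return R.from_quat(np.r_[q[1:],q[0]]).as_matrix()
def quat(M): q=R.from_matrix(M).as_quat(); return np.r_[q[3],q[:3]]
def ray(f,p):
    d=rot(f['attitude'])@np.linalg.solve(f['camera_matrix'],[p[0],p[1],1]); return np.array(f['position']),d/np.linalg.norm(d)
def onz(f,p,z): o,d=ray(f,p); return o+d*(z-o[2])/d[2]
def tri(f1,p1,f2,p2):
    o,d=ray(f1,p1);O,D=ray(f2,p2); s=np.linalg.lstsq(np.c_[d,-D],O-o,rcond=None)[0]
    a,b=o+s[0]*d,O+s[1]*D; return (a+b)/2,np.linalg.norm(a-b)
def proj(f,P):
    c=rot(f['attitude']).T@(np.asarray(P)-f['position']); u=f['camera_matrix']@c; return u[:2]/u[2]
E
python3 - <<'E'
import pickle
from h import *
fs=pickle.load(open('f0.pkl','rb'))
t=fs['top']['frame'][140:225,285:360];s=fs['side']['frame'][190:285,320:410]
a=cv2.resize(t,None,fx=5,fy=5,interpolation=cv2.INTER_NEAREST);b=cv2.resize(s,None,fx=4.4,fy=4.4,interpolation=cv2.INTER_NEAREST)
c=np.zeros((430,375+396,3),np.uint8);c[:425,:375]=a;c[:418,375:]=b[:430]
cv2.imwrite('pics/crop.png',c[:,:,::-1])
for n,(x0,x1,y0,y1) in dict(top=(285,360,140,225),side=(320,410,190,285)).items():
    hsv=cv2.cvtColor(fs[n]['frame'],cv2.COLOR_RGB2HSV)
    m=cv2.inRange(hsv,(100,120,40),(125,255,255));k=np.zeros_like(m);k[y0:y1,x0:x1]=m[y0:y1,x0:x1]
    cs=sorted(cv2.findContours(k,0,2)[0],key=cv2.contourArea)[-3:]
    for q in cs: print(n,cv2.contourArea(q),cv2.boundingRect(q),cv2.minAreaRect(q))
    if n=='top':
        q=cv2.convexHull(np.vstack(cs)); P=np.array([onz(fs[n],p,.018)[:2] for p in cv2.boxPoints(cv2.minAreaRect(q))]);print(P,P.mean(0),np.linalg.norm(np.diff(P,axis=0),axis=1))
E
```

```text
top 2917.5 (295, 154, 53, 60) ((321.0648193359375, 183.66848754882812), (51.64674377441406, 58.64404296875), 1.5911403894424438)
[[ 0.49711034 -0.12484829]
 [ 0.6493322  -0.12588034]
 [ 0.64745504 -0.25855486]
 [ 0.49546627 -0.25620108]] [ 0.57234096 -0.19137114] [0.15222536 0.1326878  0.152007  ]
side 134.5 (352, 198, 16, 25) ((359.6723937988281, 209.93104553222656), (25.62595558166504, 7.242117881774902), 68.19859313964844)
side 2059.5 (328, 221, 74, 62) ((362.76739501953125, 251.40298461914062), (62.37531280517578, 55.90047073364258), 58.172550201416016)
```

View pics/crop.png

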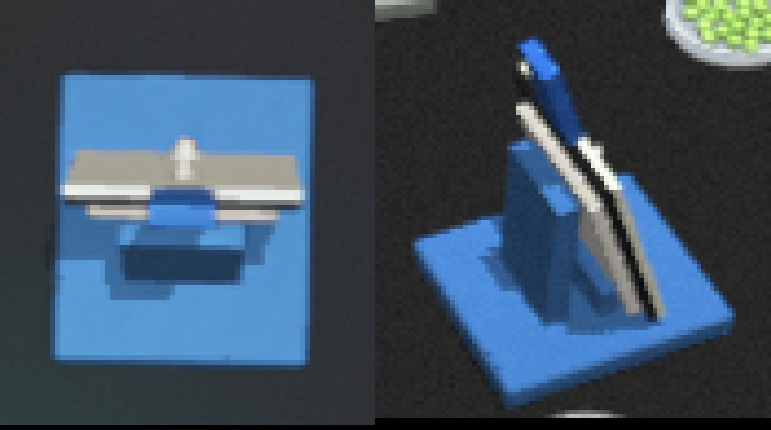

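The crop confirms it: blue foot (152 x 133 mm measured against 150 x 130), white plate facing out, blue tab on top at top (321,182) and side (357,203). Next I'll triangulate the centre of the tab's end face; its height should be about 0.204 m.

Run:
```python
import pickle
from h import *
from plant import *
fs=pickle.load(open('f0.pkl','rb'));T,S=fs['top'],fs['side']
P,e=tri(T,(321.2,182.7),S,(356.6,202.9));print('end',P,e)
print('onz .204',onz(T,(321.2,182.7),.204))
yaw=np.radians(-.65);c,s=np.cos(yaw),np.sin(yaw)
a=np.radians(70);fx=np.array([c,s,0]);up=np.array([0,0,1.])
X=np.cos(a)*fx-np.sin(a)*up;Z=np.sin(a)*fx+np.cos(a)*up;Y=np.cross(Z,X)
print('X',X,'Y',Y,'Z',Z);H=P+.03*X;print('home est',H)
st=status.get_state()
f=cams.grab_frame('wrist');Rt=rot(st['tcp_rot']);print('cam in tool',Rt.T@(f['position']-st['tool_pos']),(Rt.T@rot(f['attitude'])).round(2).tolist())
for zt in(Y,-Y):
    M=np.c_[X,np.cross(zt,X),zt]
    for d in(0,.05,.12):
        for u in (0,.08,.15): print(d,u,planner.ik(H+.014*X+d*Z+u*up,quat(M)))
```

```text
end [ 0.53487523 -0.19184965  0.20415604] 0.002584222999139841
onz .204 [ 0.53613313 -0.19232624  0.204     ]
X [ 0.34199813 -0.00388001 -0.93969262] Y [1.13443968e-02 9.99935650e-01 4.33680869e-19] Z [ 0.93963215 -0.01066025  0.34202014]
home est [ 0.54513517 -0.19196605  0.17596526]
cam in tool [-0.17740762  0.06890718 -0.00095268] [[0.0, -0.27, 0.96], [0.0, -0.96, -0.27], [1.0, 0.0, -0.0]]
0 0 [-0.08576472  0.09541927 -0.22268545 -0.03234728 -0.90476985 -1.48085863]
0 0.08 [-0.08572208  0.06002277 -0.05793796 -0.02845201 -1.10482111 -1.48810325]
0 0.15 [-0.08570311  0.05442884  0.11032813 -0.02653631 -1.27861531 -1.49326196]
0.05 0 [-0.0783676   0.17062178 -0.09093166 -0.02794425 -0.96108215 -1.49179971]
0.05 0.08 [-0.0783423   0.14408368  0.07886866 -0.02500681 -1.15735176 -1.49777946]
0.05 0.15 [-0.0783309   0.14582072  0.25525765 -0.02356459 -1.33195224 -1.50226295]
0.12 0 [-0.07016646  0.28094856  0.11175501 -0.02313935 -1.05320802 -1.50406388]
0.12 0.08 [-0.07015411  0.26842832  0.2946083  -0.02119503 -1.24853368 -1.5088124 ]
0.12 0.15 [-0.07014881  0.28417882  0.4915639  -0.02030377 -1.42969989 -1.51267536]
0 0 [-0.08576472  0.09541927 -0.22268545 -0.03234728 -0.90476985  1.66073402]
0 0.08 [-0.08572208  0.06002277 -0.05793796 -0.02845201 -1.10482111  1.6534894 ]
0 0.15 [-0.08570311  0.05442884  0.11032813 -0.02653631 -1.27861531  1.64833069]
0.05 0 [-0.0783676   0.17062178 -0.09093166 -0.02794425 -0.96108215  1.64979294]
0.05 0.08 [-0.0783423   0.14408368  0.07886866 -0.02500681 -1.15735176  1.64381319]
0.05 0.15 [-0.0783309   0.14582072  0.25525765 -0.02356459 -1.33195224  1.63932971]
0.12 0 [-0.07016646  0.28094856  0.11175501 -0.02313935 -1.05320802  1.63752877]
0.12 0.08 [-0.07015411  0.26842832  0.2946083  -0.02119503 -1.24853368  1.63278026]
0.12 0.15 [-0.07014881  0.28417882  0.4915639  -0.02030377 -1.42969989  1.6289173 ]
```

```bash
cat >> h.py <<'E'
yaw=np.radians(-.65);a=np.radians(70);up=np.array([0,0,1.])
fx=np.array([np.cos(yaw),np.sin(yaw),0])
X=np.cos(a)*fx-np.sin(a)*up;Z=np.sin(a)*fx+np.cos(a)*up;Y=np.cross(Z,X)
H=np.array([.5455,-.192,.176])
M1=np.c_[X,Z,-Y]  # tool axes, camera in front
M2=np.c_[X,-Z,Y]
E
python3 - <<'E'
import pickle
from h import *
from plant import *
p=status.get_state()['tool_pos']
bot.move_l([p[0],p[1],.36],vel=.25)
bot.move_ptp(H-.10*X,quat(M1))
f=cams.grab_frame('wrist');pickle.dump(f,open('f1.pkl','wb'))
im=f['frame'][:,:,::-1].copy();cv2.imwrite('pics/w1.png',im)
st=status.get_state();print(st['clock'],st['tool_pos']-(H-.1*X))
D={'tabend':H-.03*X+.005*Z,'tabR':H-.03*X+.005*Z+.015*Y,'tabL':H-.03*X+.005*Z-.015*Y,'tabbot':H+.03*X+.005*Z,'pin1':H+.065*X+.015*Z,'pin2':H+.135*X+.015*Z,'cor':H+.03*X+.005*Z+.055*Y,'cor2':H+.03*X+.005*Z-.055*Y}
for k,v in D.items(): print(k,proj(f,v).round(1))
E
```

```text
3.8333 [3.38392723e-04 5.06778956e-04 1.94255402e-05]
tabend [322.6 235.4]
tabR [298.3 235.4]
tabL [346.8 235.5]
tabbot [322.2 215.5]
pin1 [322.1 195.2]
pin2 [321.9 184.1]
cor [249.7 215.5]
cor2 [394.7 215.6]
```

View pics/w1.png

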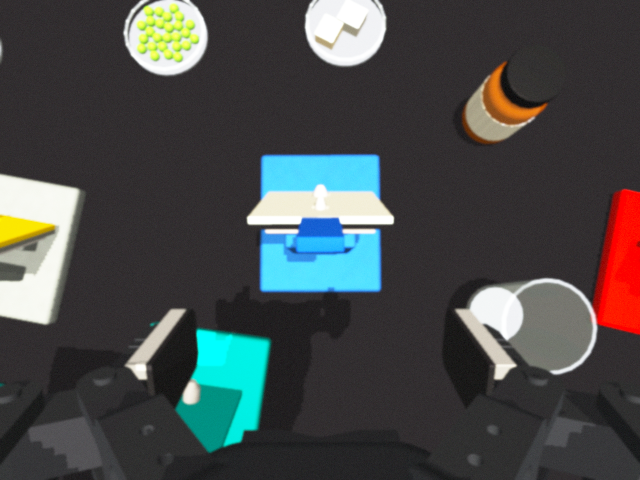

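The picture shows the tab end's front edge at about (321,236), the panel's top corners at (247,219) and (393,219), and the upper pin nose at (320,190). My predictions were (322.6,235), (250/395,215.5) and (322,195), so the error is about 1 mm toward +Y. I'll apply that, grasp the tab, lift 2.5 mm to centre the pins, then draw the plate off.

```bash
sed -i 's/^H=.*/H=np.array([.5455,-.1912,.176])/' h.py
python3 - <<'E'
import pickle
from h import *
from plant import *
def rep(n):
    s=status.get_state();Rw=np.c_[X,Y,Z];print(n,round(s['clock'],2),'dpos mm XYZ',(1e3*Rw.T@(s['tool_pos']-H)).round(1),'F',(Rw.T@s['wrist_force']).round(1),'T',s['torque'].round(2),'gap',round(s['finger_gap'],3))
G=H+.016*X
rep('pre');bot.move_l(G,vel=.12,attitude=quat(M1),stop_force=15);rep('at')
move_gripper(0.0);rep('grip')
bot.move_l(G-.0025*X,vel=.02);rep('lift')
hit=bot.move_l(G-.0025*X+.045*Z,vel=.06,stop_force=15);print(hit);rep('off')
f=cams.grab_frame('wrist');s=cams.grab_frame('side');pickle.dump((f,s),open('f2.pkl','wb'))
c=cv2.resize(s['frame'][180:280,310:420],None,fx=4,fy=4)
w=np.zeros((480,960,3),np.uint8);w[:400,:440]=c;w[:,440:]=f['frame'][:,60:580];cv2.imwrite('pics/w2.png',cv2.resize(w,(800,400))[:,:,::-1])
E
```

```text
pre 3.83 dpos mm XYZ [-99.9  -0.3   0.3] F [ 0.8  0.1 -0.3] T [ 0.02  1.06 -0.01] gap 1.0
at 4.95 dpos mm XYZ [15.2 -0.1  0.7] F [-0.1 -0.3  0.6] T [0.01 1.05 0.  ] gap 1.001
grip 5.52 dpos mm XYZ [15.5 -0.2  0.5] F [-2.9  0.5 -0.9] T [0.09 1.14 0.05] gap 0.324
lift 5.79 dpos mm XYZ [13.7  0.1 -0.1] F [ 1.4  0.9 -0.2] T [ 0.06  0.85 -0.01] gap 0.323
False
off 6.69 dpos mm XYZ [13.7  0.  44.6] F [ 1.5  0.3 -0.5] T [0.   1.39 0.02] gap 0.321
```

View pics/w2.png

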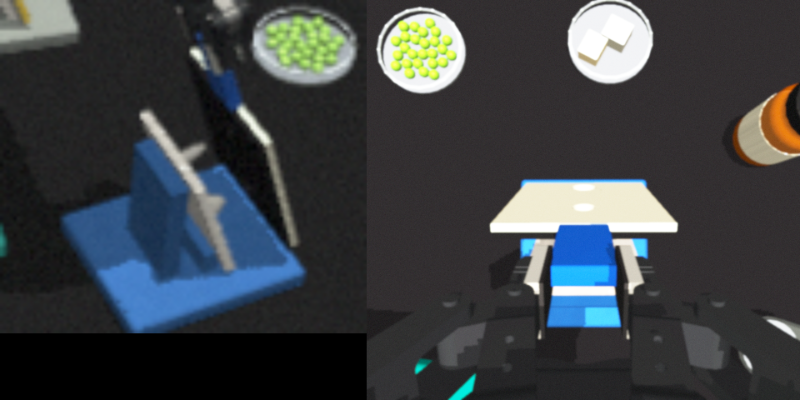

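The plate is off the pins and held square between the pads: both holes are visible in the wrist view and the pins are bare in the side view. Next I'll lift it clear, spin joint 6 by half a turn, come back in front of the pins and look before seating.

```bash
cat >> h.py <<'E'
def rep(n):
    from plant import status
    s=status.get_state();Rw=np.c_[X,Y,Z];print(n,round(s['clock'],2),'dpos',(1e3*Rw.T@(s['tool_pos']-H)).round(1),'F',(Rw.T@s['wrist_force']).round(1),'T',s['torque'].round(2),'gap',round(s['finger_gap'],3))
G=H+.016*X
E
python3 - <<'E'
import pickle
from h import *
from plant import *
A=G-.003*X+.045*Z
bot.move_l(A+.02*Z+.14*up,vel=.12)
q=np.array(status.get_state()['q']);print(q);q[5]-=np.pi
bot.move_joints(q);rep('flip');print(rot(status.get_state()['tcp_rot'])-M2)
bot.move_l(A+.02*Z+.14*up,vel=.1,attitude=quat(M2))
bot.move_l(A+.02*Z,vel=.12);bot.move_l(A,vel=.06);rep('front')
s=cams.grab_frame('side');f=cams.grab_frame('wrist');pickle.dump((f,s),open('f3.pkl','wb'))
c=cv2.resize(s['frame'][180:280,310:420],None,fx=4,fy=4)
w=np.zeros((480,960,3),np.uint8);w[:400,:440]=c;w[:,440:]=f['frame'][:,60:580];cv2.imwrite('pics/w3.png',cv2.resize(w,(800,400))[:,:,::-1])
E
```

```text
[-0.07487987  0.17198602  0.27485583 -0.02263229 -1.32686565  1.63587118]
flip 10.82 dpos [-1.178e+02  1.000e-01  1.122e+02] F [ 2.4 -0.6 -1.1] T [-0.02  1.33 -0.02] gap 0.321
[[-1.47994323e-03 -5.41290572e-04 -3.32598135e-04]
 [ 3.77080431e-04 -2.17153035e-04  3.68353915e-06]
 [-5.38782082e-04  1.48403650e-03  2.62699675e-04]]
front 12.88 dpos [12.6 -0.1 45.1] F [ 2.  -0.8 -0.8] T [0.01 1.26 0.  ] gap 0.324
```

View pics/w3.png

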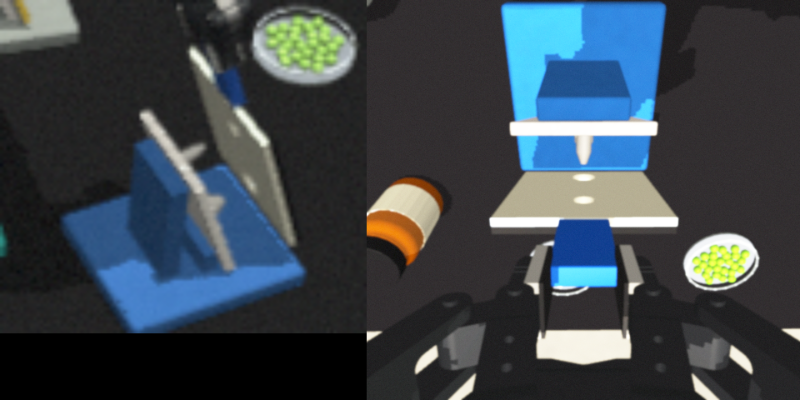

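The white face now points at the stand. The holes (column 583) line up with the pin (584) in the wrist view, so I'll seat it with a force limit.

Run:
```python
import pickle
from h import *
from plant import *
B=G-.003*X
h=bot.move_l(B+.010*Z,vel=.06,stop_force=10);print(h);rep('on pins')
if not h:
    h=bot.move_l(B-.004*Z,vel=.02,stop_force=14);print(h);rep('pushed')
s=cams.grab_frame('side');f=cams.grab_frame('wrist');pickle.dump((f,s),open('f4.pkl','wb'))
c=cv2.resize(s['frame'][180:280,310:420],None,fx=4,fy=4)
w=np.zeros((480,960,3),np.uint8);w[:400,:440]=c;w[:,440:]=f['frame'][:,60:580];cv2.imwrite('pics/w4.png',cv2.resize(w,(800,400))[:,:,::-1])
```

```text
False
on pins 13.71 dpos [12.7 -0.1 10.3] F [ 1.7  0.8 -0.4] T [-0.    1.34  0.05] gap 0.327
False
pushed 14.56 dpos [12.8 -0.  -3.5] F [ 1.6  1.1 -0.5] T [0.14 0.64 0.08] gap 0.326
```

View pics/w4.png

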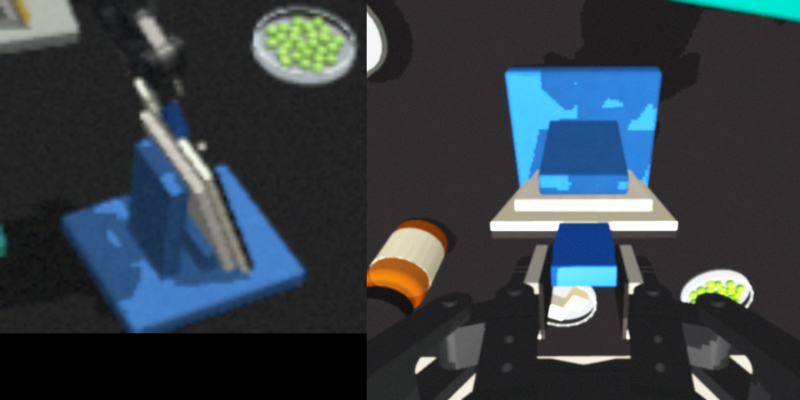

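No contact force yet, apart from a moment change, and the plate is still a few mm short. I'll keep pushing gently in small steps.

Run:
```python
from h import *
from plant import *
B=G-.003*X
bot.pause(.1);rep('now')
for d in(.005,.006,.007,.008,.009):
    h=bot.move_l(B-d*Z,vel=.01,stop_force=12);rep(f'{d} {h}')
    if h or -(np.c_[X,Y,Z].T@status.get_state()['wrist_force'])[2]<-12: break
```

```text
now 14.76 dpos [12.8  0.  -3.6] F [ 1.2 -0.3  1.7] T [0.19 0.7  0.04] gap 0.324
0.005 False 15.01 dpos [12.8 -0.1 -4.6] F [ 1.6 -0.   1.7] T [0.24 0.45 0.05] gap 0.323
0.006 False 15.26 dpos [12.8 -0.  -5.6] F [0.3 1.1 1.2] T [0.18 0.24 0.06] gap 0.321
0.007 False 15.51 dpos [12.8 -0.1 -6.6] F [ 1.3 -0.5  1.8] T [ 0.19 -0.01  0.11] gap 0.325
0.008 False 15.76 dpos [12.8 -0.1 -7.6] F [-1.   0.1  2.6] T [ 0.12 -0.17  0.06] gap 0.325
0.009 False 16.01 dpos [12.8 -0.1 -8.6] F [-0.8  2.   3.9] T [ 0.11 -0.36  0.08] gap 0.323
```

Run:
```python
import pickle
from h import *
from plant import *
s=cams.grab_frame('side');f=cams.grab_frame('wrist');pickle.dump((f,s),open('f5.pkl','wb'))
f0=pickle.load(open('f0.pkl','rb'))['side']
w=np.zeros((570,800,3),np.uint8)
for i,g in enumerate((f0,s)):
    w[:285,i*270:i*270+270]=cv2.resize(g['frame'][192:287,320:410],None,fx=3,fy=3,interpolation=cv2.INTER_CUBIC)
c=cv2.resize(f['frame'][180:380,200:440],(342,285));w[:285,540-0:800]=c[:,40:300]
cs=cv2.resize(s['frame'][205:262,345:389],None,fx=5,fy=5,interpolation=cv2.INTER_CUBIC);c0=cv2.resize(f0['frame'][205:262,345:389],None,fx=5,fy=5,interpolation=cv2.INTER_CUBIC)
w[285:,:220]=c0;w[285:,270:490]=cs
cv2.imwrite('pics/w5.png',w[:,:,::-1]);rep('')
```

```text
16.11 dpos [12.8 -0.1 -8.7] F [-0.4 -0.   3.9] T [ 0.16 -0.37  0.07] gap 0.323
```

View pics/w5.png

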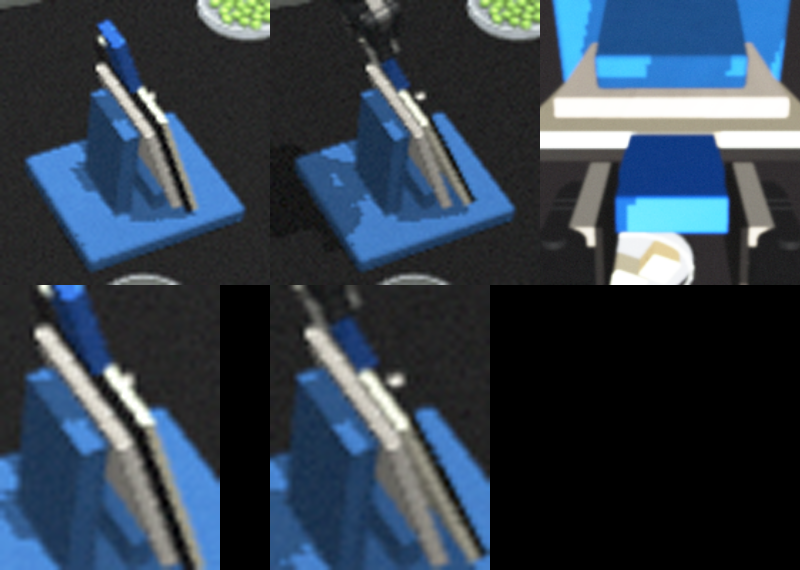

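The top of the plate seems home, but the bottom stands out: pushing at the tab tilts the plate about the backrest's top edge. I'll measure this with predicted lines on the side views before acting.

Run:
```python
import pickle
from h import *
L=[]
f0=pickle.load(open('f0.pkl','rb'))['side']
fs=[(f0,0)]+[(pickle.load(open(f'f{i}.pkl','rb'))[1],d) for i,d in((3,.045),(4,-.0035),(5,-.0087))]
k=6;x0,x1,y0,y1=338,404,208,258
w=np.zeros((600,800,3),np.uint8)
for i,(g,d) in enumerate(fs):
    c=cv2.resize(g['frame'][y0:y1,x0:x1],None,fx=k,fy=k,interpolation=cv2.INTER_CUBIC).copy()
    pt=lambda P:tuple(int(round(v)) for v in (proj(g,P)-[x0,y0]+.5)*k)
    dx=0 if i==0 else -.003
    for z,col in((0,(255,0,0)),(-.005,(0,255,0))):
        z=z+(d if z==0 else 0)
        cv2.line(c,pt(H+(.03+dx)*X-.055*Y+z*Z),pt(H+(.16+dx)*X-.055*Y+z*Z),col,1) if col[0] else cv2.line(c,pt(H+.05*X-.045*Y+z*Z),pt(H+.16*X-.045*Y+z*Z),col,1)
    print(i,pt(H+.03*X-.055*Y),pt(H+.16*X-.055*Y), 'px/mm Z',np.linalg.norm(proj(g,H+.1*X-.055*Y)-proj(g,H+.1*X-.055*Y+.001*Z))*k)
    w[(i//2)*300:(i//2)*300+300,(i%2)*400:(i%2)*400+396]=c
cv2.imwrite('pics/w6.png',w[:,:,::-1])
```

```text
0 (218, 151) (281, 324) px/mm Z 2.440417512868246
1 (218, 151) (281, 324) px/mm Z 2.440417512868246
2 (218, 151) (281, 324) px/mm Z 2.440417512868246
3 (218, 151) (281, 324) px/mm Z 2.440417512868246
```

View pics/w6.png

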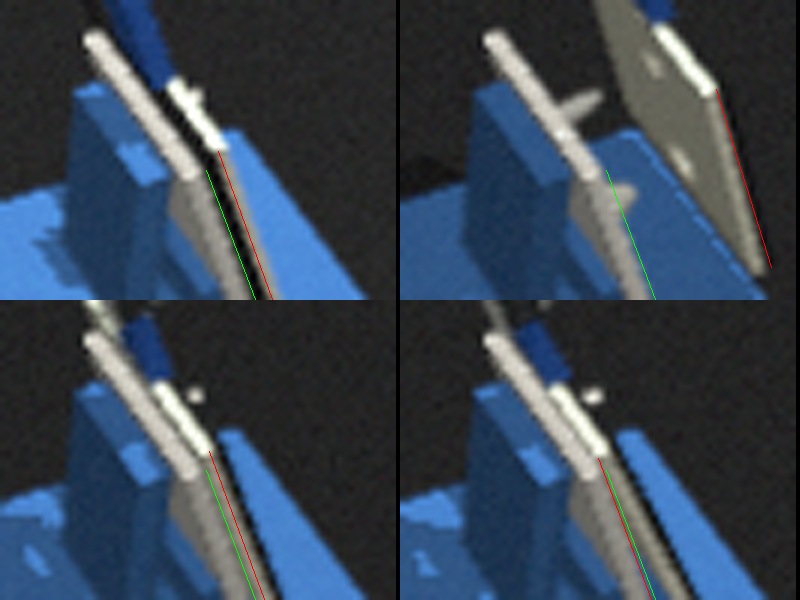

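At tool z = -3.5 the top corner was already home (212,450 in the crop, against 213 originally). Since then the plate has pivoted about the backrest's top edge, and the bottom is about 8 mm out. The pins are still in both holes, and gravity acts toward the backrest. I'll release, back off and look, then push the lower part in with shut fingers if it needs it.

Run:
```python
import pickle
from h import *
from plant import *
bot.move_l(G-.003*X-.007*Z,vel=.02);rep('relax')
move_gripper(1.0);rep('open');bot.pause(.3)
bot.move_l(G-.003*X-.007*Z-.12*X,vel=.15,stop_force=10);rep('back')
s=cams.grab_frame('side');f=cams.grab_frame('wrist');pickle.dump((f,s),open('f6.pkl','wb'))
f0=pickle.load(open('f0.pkl','rb'))['side']
w=np.zeros((560,800,3),np.uint8)
for i,g in enumerate((f0,s)):
    w[:300,i*400:i*400+396]=cv2.resize(g['frame'][208:258,338:404],None,fx=6,fy=6,interpolation=cv2.INTER_CUBIC)
w[300:,:520]=cv2.resize(f['frame'][130:330,160:560],(520,260))
cv2.imwrite('pics/w7.png',w[:,:,::-1])
```

```text
relax 16.36 dpos [13.2 -0.  -7.2] F [-0.   0.1  2.6] T [-0.   -0.08 -0.04] gap 0.321
open 16.96 dpos [13.  -0.  -7.1] F [-0.5  0.2 -0.5] T [-0.03  1.03 -0.03] gap 0.996
back 18.21 dpos [-106.     0.2   -7.7] F [ 0.4 -0.4 -0.2] T [0.01 1.02 0.05] gap 1.001
```

View pics/w7.png

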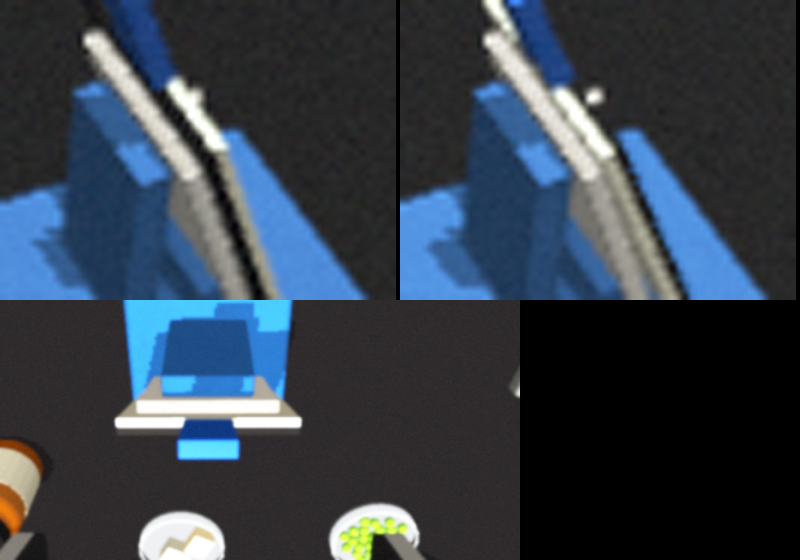

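After release the tab and panel top are home, but the bottom edge is still a few mm out: (285,300) in the crop, against about 275 originally. I'll press the middle of the panel home with shut fingertips, tool tilted 45° so the gripper body stays clear.

Run:
```python
import pickle
from h import *
from plant import *
t=np.radians(45);tx=np.cos(t)*X-np.sin(t)*Z;ty=np.sin(t)*X+np.cos(t)*Z
M=np.c_[tx,ty,-Y];q=quat(M)
C=H+.1*X+.005*Z+.011*ty
W=[C+.045*Z-.10*tx,C+.045*Z,C+.012*Z,C-.012*Z]
print([planner.ik(p,q) for p in W])
rep('0');bot.move_l(status.get_state()['tool_pos']+.05*up,vel=.15)
bot.move_ptp(W[0],q);move_gripper(0.0);rep('1')
h=bot.move_l(W[1],vel=.15,stop_force=8);print(h)
if not h:
    h=bot.move_l(W[2],vel=.06,stop_force=8);print(h);rep('2')
    h=bot.move_l(W[3],vel=.015,stop_force=12);print(h);rep('3')
    print('z of contact mm',1e3*(status.get_state()['tool_pos']-C)@Z)
    bot.move_l(W[1],vel=.1)
    s=cams.grab_frame('side');pickle.dump((None,s),open('f7.pkl','wb'))
```

```text
[None, array([-0.04914437,  0.91466405,  0.88046724,  0.017354  , -1.97260398,
        1.61184485]), array([-0.05064219,  0.83339419,  0.68966919,  0.01733976, -1.8630664 ,
        1.61141179]), array([-0.05180867,  0.78406987,  0.57243732,  0.01753654, -1.79514917,
        1.61137459])]
0 18.31 dpos [-105.8    0.2   -7.8] F [-0.  -0.2  0.4] T [ 0.01  1.01 -0.07] gap 0.997Traceback (most recent call last):
  File "<stdin>", line 10, in <module>
plant.Unreachable: the arm cannot take that pose within its joint ranges
```

Run:
```python
import pickle
from h import *
from plant import *
t=np.radians(38);tx=np.cos(t)*X-np.sin(t)*Z;ty=np.sin(t)*X+np.cos(t)*Z
M=np.c_[tx,ty,-Y];q=quat(M)
C=H+.1*X+.005*Z+.011*ty
for u in(.12,.10,.08,.06):
    W0=C+.035*Z+u*up
    if planner.ik(W0,q) is not None: break
print('u',u,planner.ik(W0,q))
W=[W0,C+.035*Z,C+.012*Z,C-.012*Z]
# stay high: pass over with a vertical-tool waypoint in front first
Md=np.c_[-up,fx,-Y]
V=H+.19*up+.10*fx
assert planner.ik(V,quat(Md)) is not None and u>=.1
move_gripper(0.0);bot.move_ptp(V,quat(Md));rep('V')
bot.move_ptp(W[0],q);rep('1')
h=bot.move_l(W[1],vel=.15,stop_force=8);print(h)
if not h:
    h=bot.move_l(W[2],vel=.06,stop_force=8);print(h);rep('2')
    h=bot.move_l(W[3],vel=.015,stop_force=12);print(h);rep('3')
    print('z of contact mm',1e3*(status.get_state()['tool_pos']-C)@Z)
    bot.move_l(W[1],vel=.1)
    s=cams.grab_frame('side');pickle.dump((None,s),open('f7.pkl','wb'))
```

```text
u 0.12 [-0.05182492  0.77721208  0.9499974   0.01414879 -2.05745875  1.6159148 ]
V 22.17 dpos [-1.446e+02 -1.000e-01  1.590e+02] F [ 0.7 -0.1 -0.1] T [ 0.02 -0.01 -0.06] gap 0.003
1 22.84 dpos [-8.1 -0.7 91.2] F [-1.5  0.4 -0.1] T [-0.02 -0.85  0.02] gap 0.001
False
False
2 24.32 dpos [ 1.063e+02 -1.000e-01  2.630e+01] F [0.4 0.3 0.7] T [-0.05 -0.9   0.02] gap 0.003
False
3 26.07 dpos [106.8  -0.    1.7] F [-1.   0.4  0.2] T [-0.05 -0.96  0.03] gap 0.003
z of contact mm -11.941670993765753
```

Run:
```python
import pickle
from h import *
from plant import *
p=status.get_state()['tool_pos'];rep('a')
h=bot.move_l(p-.040*Z,vel=.08,stop_force=8);rep(f'b {h}')
if not h:
    h=bot.move_l(p-.060*Z,vel=.015,stop_force=12);rep(f'c {h}')
f=cams.grab_frame('wrist');s=cams.grab_frame('side')
bot.move_l(p,vel=.1);rep('d');s2=cams.grab_frame('side');pickle.dump((f,s,s2),open('f8.pkl','wb'))
w=np.zeros((600,800,3),np.uint8)
for i,g in enumerate((s,s2)):
    w[:300,i*400:i*400+396]=cv2.resize(g['frame'][208:258,338:404],None,fx=6,fy=6,interpolation=cv2.INTER_CUBIC)
w[300:,:400]=cv2.resize(f['frame'],(400,300))
w[300:,400:796]=cv2.resize(pickle.load(open('f0.pkl','rb'))['side']['frame'][208:258,338:404],None,fx=6,fy=6,interpolation=cv2.INTER_CUBIC)
cv2.imwrite('pics/w8.png',w[:,:,::-1])
```

```text
a 26.74 dpos [106.8   0.   48.1] F [ 0.  -0.2  0.4] T [-0.03 -0.93 -0.01] gap 0.004
b False 27.4 dpos [ 1.065e+02 -1.000e-01  8.400e+00] F [0.2 0.3 0.2] T [-0.03 -0.92 -0.  ] gap 0.0
c True 28.47 dpos [107.4  -0.   -4.2] F [-0.8 -0.6  3. ] T [-0.08 -1.63 -0.03] gap 0.001
d 29.25 dpos [107.1   0.2  47.3] F [0.3 0.4 0.2] T [ 0.03 -0.88  0.01] gap -0.001
```

View pics/w8.png

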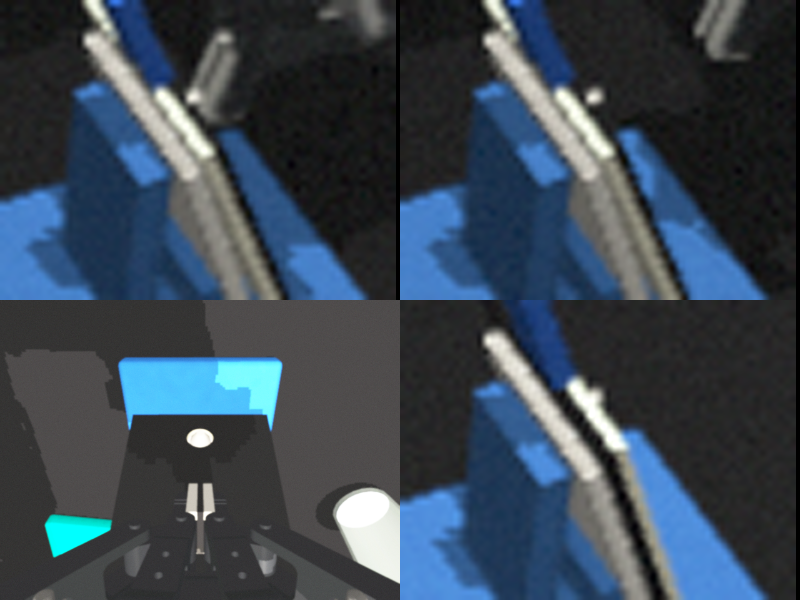

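The wrist view shows the black face out, with the pin nose centred in its hole. The plate now looks nearly parallel to the backrest. I'll measure the white/black mid-line along its near edge numerically, now against before.

```bash
cat > edge.py <<'E'
import pickle
from h import *
def edge(g,sgn,rows=range(236,264,3)):
    v=cv2.cvtColor(g['frame'],cv2.COLOR_RGB2GRAY).astype(float);out=[]
    for r in rows:
        P=[H+x*X-.055*Y for x in np.linspace(.03,.16,200)];uv=np.array([proj(g,p) for p in P])
        c=np.interp(r,uv[:,1],uv[:,0]);cc=np.arange(c-8,c+10,.1)
        row=v[r-1:r+2].mean(0) if False else v[r]
        d=np.gradient(cv2.GaussianBlur(np.interp(cc,np.arange(640),row)[None],(0,0),5)[0])*sgn
        u=cc[np.argmax(d)]
        o,dd=ray(g,(u,r));n=Y;Q=o+dd*((H-.055*Y-o)@n)/(dd@n);out.append(((Q-H)@X*1e3,(Q-H)@Z*1e3))
    return np.array(out).round(1)
if __name__=='__main__':
    f0=pickle.load(open('f0.pkl','rb'))['side'];f3=pickle.load(open('f3.pkl','rb'))[1]
    f6=pickle.load(open('f6.pkl','rb'))[1];_,s,s2=pickle.load(open('f8.pkl','rb'))
    for n,g,sg in(('start',f0,1),('released',f6,-1),('pressed',s,-1),('now',s2,-1)): print(n,[tuple(map(float,e)) for e in edge(g,sg)])
E
python3 edge.py
```

```text
start [(42.1, -1.8), (54.7, -2.1), (68.1, -1.6), (81.0, -1.9), (94.3, -2.1), (107.7, -2.4), (121.8, -2.1), (136.7, -1.4), (151.1, -1.5), (166.7, -0.6)]
released [(42.3, -1.6), (55.9, -0.7), (69.3, -0.2), (83.0, 0.2), (97.5, 1.4), (111.5, 1.7), (125.7, 1.9), (141.1, 3.1), (155.6, 3.2), (187.5, 20.8)]
pressed [(42.3, -1.6), (55.9, -0.7), (69.3, -0.2), (83.0, 0.2), (97.7, 1.6), (111.7, 1.9), (125.9, 2.1), (141.3, 3.4), (155.6, 3.2), (187.5, 20.8)]
now [(42.1, -1.8), (55.9, -0.7), (69.3, -0.2), (82.8, 0.0), (97.3, 1.2), (111.5, 1.7), (125.7, 1.9), (141.1, 3.1), (155.6, 3.2), (186.5, 19.8)]
```

Run:
```python
from edge import *
for i,d in((3,45),(4,0),(5,0)):
    g=pickle.load(open(f'f{i}.pkl','rb'))[1]
    if i==3:
        import h,edge as e
        H0=e.H.copy();e.H=H0+.045*Z-.003*X;print(i,e.edge(g,-1,range(228,256,3)).tolist());e.H=H0
    else: print(i,edge(g,-1).tolist())
# wrist close view at pressed: pin nose and panel corner pixels
f,s,s2=pickle.load(open('f8.pkl','rb'))
for n,P in dict(pin1=H-.002*Z+.065*X+.015*Z,hole1=H-.002*Z+.0675*X+.005*Z,pin2=H+.135*X+.013*Z).items(): print(n,proj(f,P).round(1))
hsv=cv2.cvtColor(f['frame'],cv2.COLOR_RGB2HSV);m=cv2.inRange(hsv,(0,0,150),(180,60,255));m[:,:280]=0;m[:,360:]=0;m[:200]=0
for q in cv2.findContours(m,0,2)[0]:
    if cv2.contourArea(q)>20: print(cv2.boundingRect(q),cv2.contourArea(q))
# is the free plate rolled in its own plane? top edge of panel in the wrist view after release
f6=pickle.load(open('f6.pkl','rb'))[0]
print('pred f6 tab end',proj(f6,H-.03*X+.003*Z),proj(f6,H-.03*X+.003*Z-.015*Y),proj(f6,H-.03*X+.003*Z+.015*Y))
```

```text
3 [[53.2, 0.0], [65.4, -0.5], [77.9, -0.7], [90.5, -1.2], [103.5, -1.4], [116.9, -1.5], [129.8, -2.2], [143.5, -2.5], [157.2, -3.0], [166.4, -8.4]]
4 [[34.8, -9.9], [55.7, -0.9], [68.9, -0.7], [82.3, -0.5], [95.8, -0.5], [109.7, -0.2], [123.6, -0.2], [138.8, 0.7], [152.5, 0.0], [188.0, 21.3]]
5 [[42.3, -1.6], [56.3, -0.2], [70.2, 0.7], [84.3, 1.6], [99.1, 3.1], [113.9, 4.3], [129.3, 5.7], [144.3, 6.5], [143.4, -9.4], [184.8, 18.0]]
pin1 [322.5 359.5]
hole1 [322.3 363. ]
pin2 [321.9 214.3]
(314, 398, 13, 8) 33.0
(324, 294, 20, 59) 744.5
(297, 294, 20, 59) 747.0
(299, 206, 43, 30) 952.0
pred f6 tab end [317.94470057 255.75996056] [294.58280001 255.76673792] [341.30262255 255.75318437]
```

Run:
```python
from edge import *
from plant import *
f,s,s2=pickle.load(open('f8.pkl','rb'))
B=np.c_[X,Y,Z];st=status.get_state();Rt=rot(st['tcp_rot'])
print('clock',st['clock'],'tool axes in home frame\n',(B.T@Rt).round(3))
print('cam in home',(B.T@(f['position']-H)*1e3).round(1))
tcp=H+.1074*X-.0042*Z;print('tcp px',proj(f,tcp),'side crop px',(proj(s,tcp)-[338,208])*6)
for z in(-.002,.003,.008): print(z,[proj(f,H+.16*X+y*Y+z*Z).round(0).tolist() for y in(-.055,.055)])
v=cv2.cvtColor(f['frame'],cv2.COLOR_RGB2GRAY);print('col 250',v[120:260:4,250].tolist());print('row 230',v[230,150:500:6].tolist())
print('col 320',v[176:300:3,320].tolist())
```

```text
clock 29.3 tool axes in home frame
 [[ 0.793  0.61  -0.   ]
 [-0.001  0.001 -1.   ]
 [-0.61   0.793  0.001]]
cam in home [  8.2   1.1 158.6]
tcp px [321.90436966 284.35881499] side crop px [181.78494145 171.40951893]
-0.002 [[425.0, 198.0], [218.0, 197.0]]
0.003 [[427.0, 191.0], [216.0, 191.0]]
0.008 [[429.0, 184.0], [214.0, 184.0]]
col 250 [169, 171, 169, 166, 167, 168, 168, 171, 173, 170, 173, 170, 171, 170, 173, 169, 61, 46, 45, 46, 43, 47, 42, 44, 47, 46, 47, 46, 48, 43, 46, 46, 49, 49, 53]
row 230 [77, 80, 79, 73, 77, 77, 79, 78, 78, 48, 44, 42, 45, 45, 42, 46, 45, 46, 44, 47, 46, 48, 46, 46, 47, 48, 235, 254, 255, 255, 253, 119, 45, 45, 45, 45, 44, 48, 44, 44, 45, 55, 56, 50, 55, 56, 55, 58, 77, 77, 80, 75, 76, 74, 74, 75, 78, 81, 78]
col 320 [167, 167, 140, 47, 47, 48, 44, 47, 46, 50, 215, 252, 252, 253, 255, 255, 255, 255, 255, 255, 114, 46, 44, 46, 45, 44, 46, 45, 46, 46, 47, 50, 44, 42, 46, 42, 46, 48, 46, 42, 44, 47]
```

The tilt is real: the mid-plane is home at the top (-1.8) but 5 mm out at the bottom (+3.2 against about -1.7). The first press ended at only about 3 N residual, which was not enough to beat pin friction. I'll press again a little lower and firmer, with the same shut fingers.

Run:
```python
from edge import *
from plant import *
p=status.get_state()['tool_pos']+.008*X
bot.move_l(p,vel=.1)
print(bot.move_l(p-.047*Z,vel=.1,stop_force=20));rep('near')
for d in(.051,.053,.055,.057,.059,.061,.063):
    h=bot.move_l(p-d*Z,vel=.02,stop_force=25);rep(f'{d} {h}')
    if h or abs(status.get_state()['wrist_force']@Z)>18: break
s=cams.grab_frame('side')
bot.move_l(p,vel=.1);s2=cams.grab_frame('side');pickle.dump((None,s,s2),open('f9.pkl','wb'))
for g in(s,s2): print(edge(g,-1)[:9].tolist())
rep('end')
```

```text
False
near 30.17 dpos [ 1.146e+02 -1.000e-01  8.000e-01] F [-0.2 -0.5  0.6] T [-0.04 -0.89  0.  ] gap 0.001
0.051 False 30.52 dpos [ 1.15e+02  1.00e-01 -3.70e+00] F [-1.4 -0.5  0.1] T [-0.03 -0.87  0.02] gap -0.001
0.053 False 30.77 dpos [ 1.149e+02  1.000e-01 -5.800e+00] F [ 0.8  0.7 -0.6] T [-0.   -0.92 -0.01] gap 0.002
0.055 False 31.02 dpos [ 1.149e+02  1.000e-01 -7.900e+00] F [-0.4  0.4 -1. ] T [ 0.04 -0.88  0.07] gap -0.003
0.057 False 31.27 dpos [ 1.149e+02  1.000e-01 -9.700e+00] F [-0.5 -0.2 -0. ] T [-0.02 -1.03  0.01] gap -0.0
0.059 False 31.52 dpos [115.    0.  -10.3] F [ 1.  -0.3  4.6] T [-0.1  -2.62  0.06] gap 0.004
0.061 False 31.77 dpos [115.1  -0.  -10.4] F [ 2.6 -0.7  9.5] T [-0.06 -3.73  0.01] gap -0.002
0.063 False 32.02 dpos [115.2  -0.  -10.4] F [ 1.7 -0.7 12.6] T [-0.03 -4.86 -0.06] gap 0.001
[[42.7, -1.1], [55.5, -1.1], [68.9, -0.7], [82.1, -0.7], [95.6, -0.7], [109.0, -0.9], [122.7, -1.2], [137.1, -1.0], [151.4, -1.2]]
[[34.8, -9.9], [55.5, -1.1], [68.7, -0.9], [82.1, -0.7], [95.3, -0.9], [109.0, -0.9], [122.7, -1.2], [136.9, -1.2], [151.4, -1.2]]
end 32.9 dpos [1.148e+02 1.000e-01 4.640e+01] F [ 0.4 -0.3 -0. ] T [-0.08 -0.92 -0.01] gap 0.005
```

The plate is now parallel to the backrest: mid-line -1.1 ± 0.2 mm along its whole length, from +3 at the bottom before. At 12.6 N it does not move any further. I'll retreat and take a last look.

Run:
```python
from edge import *
from plant import *
p=status.get_state()['tool_pos']
bot.move_l(p+.01*Z+.13*up,vel=.15);bot.pause(.5);rep('up')
s=cams.grab_frame('side');t=cams.grab_frame('top');f=cams.grab_frame('wrist')
print(edge(s,-1)[:9].tolist())
w=np.zeros((600,800,3),np.uint8)
w[:300,:396]=cv2.resize(s['frame'][208:258,338:404],None,fx=6,fy=6,interpolation=cv2.INTER_CUBIC)
w[:300,400:796]=cv2.resize(pickle.load(open('f0.pkl','rb'))['side']['frame'][208:258,338:404],None,fx=6,fy=6,interpolation=cv2.INTER_CUBIC)
w[300:,:400]=cv2.resize(f['frame'],(400,300));w[300:,400:]=cv2.resize(t['frame'],(400,300))
cv2.imwrite('pics/w10.png',w[:,:,::-1])
```

```text
up 34.44 dpos [-7.300e+00  1.000e-01  1.008e+02] F [ 0.  -0.1  0.5] T [-0.02 -0.9   0.06] gap 0.003
[[42.5, -1.4], [55.3, -1.4], [68.7, -0.9], [82.1, -0.7], [95.3, -0.9], [108.8, -1.2], [122.7, -1.2], [136.9, -1.2], [151.4, -1.2]]
```

View pics/w10.png

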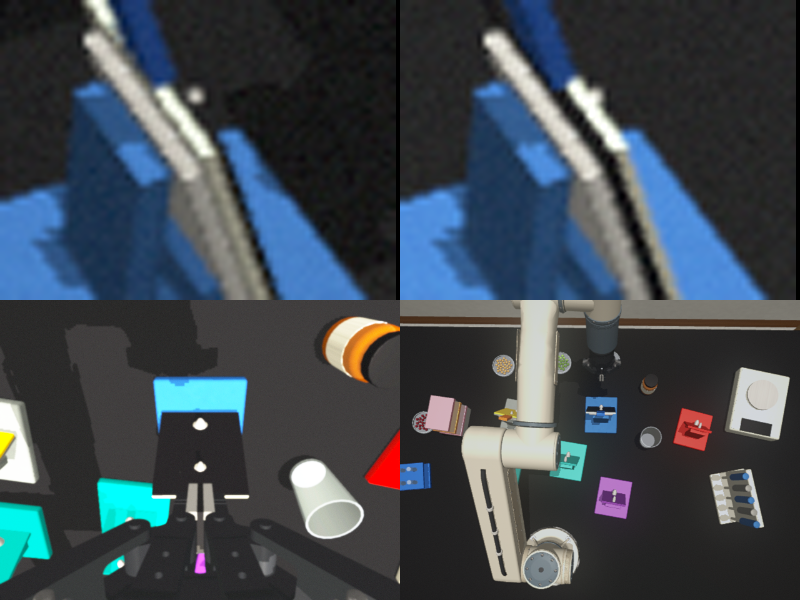

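The plate hangs black side out with both pins through its holes. Its outline matches the starting picture, the tab is up and nothing else has moved, so I'm handing it in.

```bash
python3 -c "
from plant import *
print(ticket.hand_in(),status.get_state()['clock'])"
```

```text
the job is handed in; nothing more can be done
the job is handed in; nothing more can be done
```

The white plate on the blue-footed stand is turned over: black side out, tab at the top, back on both pins and released. I handed it in at about 34.5 s of robot time, with the arm clear of everything. The yellow plate on the grey stand was not touched.

**What went wrong on the way:** while seating the plate I pushed too far at the tab, and it tilted about the top of the backrest, leaving its bottom edge about 5 mm out after release. A first light press with shut fingers had no effect. A second press on the middle of the panel, about 13 N and with no further movement at the end, brought it flat.

**Last checks:**
- **Flatness:** the plate's edge is parallel to the backrest to within about 0.4 mm.
- **Fully home:** its mid-plane measured about -1.2 mm, against about -1.9 mm at the start. I put that 0.7 mm difference down to image resolution and the swapped black and white edge, but it is not independently confirmed.
- **Fingertip position:** the shut fingertips met the plate about 10 mm or more further along than the stated tool point implied. I relied on force and the pictures instead.

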